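Put the clean laboratory bottles back on their stand in order of size

ROBOT

A 7-joint arm with a two-finger parallel gripper is mounted at the origin on the work surface. World frame = base frame: x ahead of the robot, y to its left, z up, the work surface at z = 0. Lengths are in m, angles in rad, forces in N, time in s.
With the tool pointing down it reaches from about 0.425 to 0.925 m from the base axis. Payload 6.8 kg.
Tool frame: the origin (TCP) lies on the centre line of the jaws, within the pads' length; the fingertips stand ahead of it and the grasp point (between the pads) lies 11 mm behind it (r.tcp_to_tips is the z of the fingertips in the tool frame, in m); z points along the fingers, y is the line along which they close (so a half turn about z gives the same grasp; the last joint's range is limited). The gripper opens to 85 mm and grips with 20 to 120 N. Pads are 22 mm wide; open, the fingers measure 114 mm over their backs; the gripper's body (76 mm by 85 mm) begins 54 mm behind the grasp point. The pads swing forward as they close: fully open they stand 13 mm farther back than shut.
Start: joints at [1.087, 0.477, 0.022, 1.555, -0.011, 1.109, -0.083], TCP at [0.248, -0.628, 0.239] pointing down, gripper open.
Joint ranges: [-2.96, 2.96], [-0.34, 2.1], [-1.41, 1.46], [0.24, 2.44], [-1.37, 4.51], [0.17, 1.92], [-2.96, 2.96]. Speed limits (rad/s): [2.39, 2.39, 3.14, 3.14, 3.14, 3.14, 3.14].

INTERFACE

Orientations are given as a rotation vector (axis times angle).
In Python, from bench import r, optics gives the robot as it stands.
- The arm moves only by the shell command python3 -m creep 'ROWS' [FORCE]. ROWS is a JSON object whose one key "rows" holds a list of rows, each a list of 7 numbers: the shift along the tool's x, y, z in units of 25 mm (1.0 is 25 mm), then the turn, a rotation vector about the tool's x, y, z in units of 8 degrees (1.0 is 8 degrees), then the finger opening in mm, from 0 to 85.4. A call has 1 to 10 rows; each row is the pose to reach, as a shift and turn from the pose commanded when the call began, along the tool's axes at that moment; what a row does not reach only later rows make up. A row lasts 1/8 s, in which the tool goes at most 62.5 mm and 10.7 degrees, less where a joint would pass 70% of its speed; a pose out of reach is approached as far as the arm can. A call with a gripper value outside its range is refused whole. The fingers move at their own pace and stop on an object; FORCE is the grip in N (left out, the last holds). Time passes only in rows, so rows that repeat a pose let the fingers close. It gives the time, the measured TCP pose, the force, the opening and the grip force at its end, in the units of the state.
- r.get_obs(): the state, without advancing time (a new reading comes with each control period).
- optics.grab_frame(name): name is "scene" or "top"; returns a dict with "color" (420x560x3 uint8, blue, green, red), "K" (3x3 intrinsics, pixels), "R" (3x3) and "t" (3): a world point X has camera coordinates R X + t. Camera axes: x right, y down, z forward; pixel columns grow to the right and rows downward; lengths in m; the calibration is good to about 2 mm. A picture is of the moment at which its call begins. There is no depth.
- r.hand_in(): hands the job in; it is judged then, once.
The state is a dict: "clock": time; "joints": joint angles; "qvel": joint speeds; "tau": joint torques, N m; "tcp_pos": TCP position; "orientation": TCP orientation; "contact_force": force on the tool from outside, world axes, zero at the start; "moment": the same for the moment, N m; "grip_width": finger opening in m; "gripper_force": force on a finger pad.
Only numpy, scipy, OpenCV 4.12 (cv2) and the standard library are available. Lean on these libraries where they do the work, as an engineer would, in place of code of your own. Each camera call takes 0.05 s, during which the arm holds its last target. There are 200 camera calls.

TASK

Put the four clean brown glass bottles away on the white bottle stand in order of size: the largest on the pad beside the green bookend, then each next smaller one on the next pad along, so that the smallest ends up beside the mortar. Stand each bottle upright in the middle of its own pad and set it down gently, it is glass; do not tip any bottle over, and leave the mortar where it is.

Things in the scene. Friction and masses are not known exactly. Their poses are not given: they have to be found in the camera images.
- bottle_25: The smallest and shortest of four loose, empty brown glass bottles with blue screw caps: body 36 mm across, 74 mm tall in all; the round cap is 33 mm across and takes up the top 22 mm, a narrower neck below it. About 50 g. Origin at the centre of its underside, z up. Starts upright on the bench (z = 0), on the pale mat between robot and bottle stand.
- bottle_50: The second smallest of four loose, empty brown glass bottles with blue screw caps: body 46 mm across, 91 mm tall in all; the round cap is 43 mm across and takes up the top 25 mm, a narrower neck below it. About 80 g. Origin at the centre of its underside, z up. Starts upright on the bench (z = 0), on the pale mat between robot and bottle stand.
- bottle_100: The second largest of four loose, empty brown glass bottles with blue screw caps: body 56 mm across, 105 mm tall in all; the round cap is 54 mm across and takes up the top 26 mm, a narrower neck below it. About 130 g. Origin at the centre of its underside, z up. Starts upright on the bench (z = 0), on the pale mat between robot and bottle stand.
- bottle_250: The largest and tallest of four loose, empty brown glass bottles with blue screw caps: body 70 mm across, 143 mm tall in all; the round cap is 54 mm across and takes up the top 26 mm, a narrower neck below it. About 250 g. Origin at the centre of its underside, z up. Starts upright on the bench (z = 0), on the pale mat between robot and bottle stand.
- pad_a: One of four like round dark rubber pads, 78 mm across, 2 mm thick, fixed in a straight row, 105 mm apart, on a low white bottle stand (120 mm deep, 580 mm long, top 30 mm above the bench). Which letter has which place changes from start to start. Origin at the centre of the pad's underside (2 mm below its top), its y axis along the row.
- pad_b: One of four like round dark rubber pads, 78 mm across, 2 mm thick, fixed in a straight row, 105 mm apart, on a low white bottle stand (120 mm deep, 580 mm long, top 30 mm above the bench). Which letter has which place changes from start to start. Origin at the centre of the pad's underside (2 mm below its top), its y axis along the row.
- pad_c: One of four like round dark rubber pads, 78 mm across, 2 mm thick, fixed in a straight row, 105 mm apart, on a low white bottle stand (120 mm deep, 580 mm long, top 30 mm above the bench). Which letter has which place changes from start to start. Origin at the centre of the pad's underside (2 mm below its top), its y axis along the row.
- pad_d: One of four like round dark rubber pads, 78 mm across, 2 mm thick, fixed in a straight row, 105 mm apart, on a low white bottle stand (120 mm deep, 580 mm long, top 30 mm above the bench). Which letter has which place changes from start to start. Origin at the centre of the pad's underside (2 mm below its top), its y axis along the row.
- bookend: Green painted steel bookend fixed at one end of the bottle stand, in line with the row of pads, 87 mm from the centre of the nearest pad; it may be at the left or the right end. Upright plate 90 mm deep, 5 mm thick, 100 mm tall, on a 50 mm wide foot. Origin at the centre of its underside, on the stand's board.
- mortar: White porcelain mortar, 82 mm across and 49 mm high, with its pestle lying in it (up to 78 mm high at the pestle's end, which points away from the robot). Loose, standing at the end of the stand that has no bookend, 87 mm from the nearest pad's centre. To be left alone. Origin at the centre of its underside.
There are look-alikes about, which are no part of the job. What is shaped like the bottle_250 but red is not meant.

How it is judged:
By the outcome, as a careful person would: the job done as asked, in the order asked, and still so for the second after the job is handed in, with the robot touching nothing.
It also fails if it takes over 128 s, if anything falls off the work surface, if the arm or the gripper's body presses on something with over 40 N, if the wrist force passes 120 N, or if a joint passes its speed limit or range.

## Working session

There is one attempt and no reset: what is moved stays moved. The work goes in short steps, Python scripts to look and compute and a shell command to move; the robot and the scene stay as the last step left them, time stands still between calls to the robot, and variables do not carry over. Pictures are saved under pics/ and viewed, at most 14 in all, crops included, and the job is handed in when it is done.

```bash
mkdir -p pics; ls
python3 - <<'E'
from bench import r, optics
import cv2,pickle
for n in("scene","top"):
    f=optics.grab_frame(n); cv2.imwrite(f"pics/{n}0.png",f["color"]); pickle.dump(f,open(n+"0.pkl","wb"))
    print(n,f["K"].round(1).tolist(),f["R"].round(3).tolist(),f["t"].round(3).tolist())
print(r.get_obs(), r.tcp_to_tips)
E
```

```text
pics
scene [[471.8, 0.0, 273.3], [0.0, 471.8, 209.4], [0.0, 0.0, 1.0]] [[0.697, 0.717, -0.003], [0.536, -0.524, -0.663], [-0.477, 0.46, -0.749]] [-0.333, -0.224, 1.478]
top [[455.0, 0.0, 272.4], [0.0, 455.0, 207.5], [0.0, 0.0, 1.0]] [[-0.021, -0.999, 0.034], [-0.993, 0.016, -0.121], [0.12, -0.036, -0.992]] [-0.003, 0.486, 1.021]
{'clock': 0.1, 'joints': array([ 1.08690624,  0.47772972,  0.02232705,  1.55634485, -0.01149323,
        1.10932127, -0.08311622]), 'qvel': array([ 0.00032509, -0.00192416, -0.00096193, -0.00171538,  0.00076509,
        0.00087155,  0.00133087]), 'tau': array([ 5.78673236e-03, -5.97753453e+01,  1.61434494e+00, -2.81947517e+01,
        1.29065994e-02,  5.06831682e-03,  1.41224014e-06]), 'tcp_pos': array([ 0.24753464, -0.62740915,  0.23841766]), 'orientation': array([-3.08470294e+00, -5.86552141e-01,  6.77042198e-04]), 'contact_force': array([ 0.80078219, -0.1231865 ,  0.49568   ]), 'moment': array([ 0.00587716, -0.039143  ,  0.07370227]), 'gripper_force': 0.0, 'grip_width': 0.08549663686693897} 0.008
```

View pics/scene0.png

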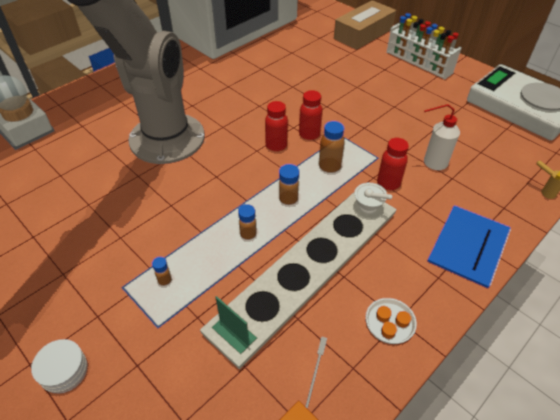

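View pics/top0.png

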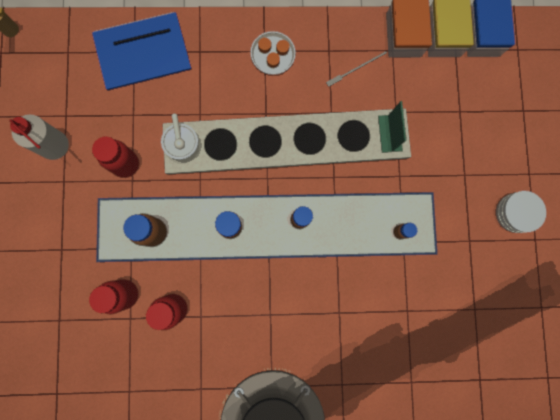

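The top view shows the mortar at the left (180,142), pads at (220,144), (265,141), (310,139) and (354,136), and the bookend at the right (395,128). The blue caps are at (138,228) for the 250, (228,224) for the 100, (303,217) for the 50 and (408,230) for the 25; the red look-alikes are not meant. The scene view agrees.

```bash
cat > h.py <<'E'
import numpy as np,cv2
from scipy.optimize import least_squares
H={250:(.143,.054,.026),100:(.105,.054,.026),50:(.091,.043,.025),25:(.074,.033,.022)}
def proj(f,P):
    c=np.asarray(P)@f["R"].T+f["t"]; p=c@f["K"].T; return p[...,:2]/p[...,2:]
def ray(f,uv,z):
    d=f["R"].T@np.linalg.inv(f["K"])@[uv[0],uv[1],1]; o=-f["R"].T@f["t"]
    return (o+d*(z-o[2])/d[2])[:2]
a=np.linspace(0,2*np.pi,60); C=np.c_[np.cos(a),np.sin(a)]
def hullc(f,xy,z0,z1,d):
    P=np.vstack([np.c_[xy+C*d/2,np.full(60,z)] for z in(z0,z1)])
    m=cv2.moments(cv2.convexHull(proj(f,P).astype(np.float32))); return np.array([m["m10"],m["m01"]])/m["m00"]
def blobs(mask,amin=30,amax=1500):
    n,_,s,c=cv2.connectedComponentsWithStats(mask.astype(np.uint8)); return [(c[i],s[i,4]) for i in range(1,n) if amin<s[i,4]<amax]
def masks(f):
    hsv=cv2.cvtColor(f["color"],cv2.COLOR_BGR2HSV); h,s,v=[hsv[...,i].astype(int) for i in range(3)]
    return (h>100)&(h<128)&(s>150)&(v>70), v<55
def cyl(f,guess,z0,z1,d,bl):
    uv=hullc(f,guess,z0,z1,d); c,ar=min(bl,key=lambda b:np.hypot(*(b[0]-uv)))
    s=least_squares(lambda x:hullc(f,x,z0,z1,d)-c,guess,diff_step=1e-3)
    return s.x,np.hypot(*(c-uv)),ar
E
python3 - <<'E'
from h import *
import pickle
F={n:pickle.load(open(n+"0.pkl","rb")) for n in("top","scene")}
T=F["top"]
G={250:(138,228),100:(228,224),50:(303,217),25:(408,230)}
for b,uv in G.items():
    h,d,c=H[b]; g=ray(T,uv,h)
    for n,f in F.items():
        x,e,ar=cyl(f,g,h-c,h,d,blobs(masks(f)[0])); print(b,n,x.round(4),round(e,1),ar)
for uv in[(354,136),(310,139),(265,141),(220,144)]:
    g=ray(T,uv,.032)
    for n,f in F.items():
        x,e,ar=cyl(f,g,.0315,.032,.078,blobs(masks(f)[1],200,1500)); print("pad",n,x.round(4),round(e,1),ar)
for uv in[(108,148),(105,293),(160,308)]: print("red",ray(T,uv,.143))
E
```

```text
250 top [0.4367 0.2705] 2.4 508
250 scene [0.4363 0.2708] 1.7 255
100 top [0.4444 0.0878] 1.0 433
100 scene [0.444  0.0888] 1.0 282
50 top [ 0.4593 -0.075 ] 1.4 250
50 scene [ 0.4583 -0.0748] 0.8 219
25 top [ 0.4259 -0.3147] 2.0 149
25 scene [ 0.4248 -0.3139] 1.7 150
pad top [ 0.6541 -0.2065] 0.9 729
pad scene [ 0.6539 -0.2066] 0.9 720
pad top [ 0.6483 -0.102 ] 1.0 733
pad scene [ 0.6481 -0.102 ] 0.9 624
pad top [0.6428 0.0028] 0.1 744
pad scene [0.6428 0.0025] 0.1 531
pad top [0.6371 0.1076] 0.2 754
pad scene [0.6371 0.1077] 0.1 461
red [0.60134114 0.32981006]
red [0.30622948 0.32902869]
red [0.27436993 0.22028754]
```

```bash
cat > to.py <<'E'
import sys,numpy as np
from bench import r
from scipy.spatial.transform import Rotation as Ro
def to(*p):
    o=r.get_obs(); R=Ro.from_rotvec(o["orientation"]); G=Ro.from_matrix(np.diag([1.,-1,-1]))
    print("shift",(R.inv().apply(np.array(p)-o["tcp_pos"])/.025).round(3),"turn",(np.degrees((R.inv()*G).as_rotvec())/8).round(3),"tcp",o["tcp_pos"].round(4),"w",round(o["grip_width"],4),"t",round(o["clock"],1),"F",o["contact_force"].round(1))
if __name__=="__main__": to(*map(float,sys.argv[1:4]))
E
python3 to.py .4254 -.3143 .18
```

```text
shift [11.215 -9.035  2.35 ] turn [-0.012  0.003  2.692] tcp [ 0.2475 -0.6274  0.2384] w 0.0855 t 0.1 F [ 0.8 -0.1  0.5]
```

```bash
python3 -m creep '{"rows":[[1.1,-0.9,0.2,0,0,0.3,60],[2.5,-2,0.5,0,0,0.6,60],[4,-3.2,0.8,0,0,1,60],[5.5,-4.4,1.1,0,0,1.4,60],[7,-5.6,1.4,0,0,1.8,60],[8.5,-6.8,1.8,0,0,2.2,60],[10,-8,2.1,0,0,2.5,60],[11,-8.8,2.3,0,0,2.69,60],[11.215,-9.035,2.35,0,0,2.69,60],[11.215,-9.035,2.35,0,0,2.69,60]]}'; python3 to.py .4254 -.3143 .054
```

```text
clock: 1.35
tcp_pos: [0.4253, -0.3152, 0.1805]
orientation: [3.141, 0.001, -0.001]
contact_force: [-0.0, -0.9, 0.6]
grip_width: 0.0598
gripper_force: 0.0
shift [ 0.009 -0.037  5.058] turn [0.001 0.004 0.005] tcp [ 0.4253 -0.3152  0.1805] w 0.0598 t 1.4 F [-0.  -0.9  0.6]
```

```bash
python3 -m creep '{"rows":[[0,-0.03,1,0,0,0,60],[0,-0.03,2,0,0,0,60],[0,-0.03,3,0,0,0,60],[0,-0.03,4,0,0,0,60],[0,-0.03,4.7,0,0,0,60],[0,-0.03,5.05,0,0,0,60],[0,-0.03,5.05,0,0,0,60],[0,-0.03,5.05,0,0,0,40],[0,-0.03,5.05,0,0,0,25],[0,-0.03,5.05,0,0,0,25]]}' 25;  python3 -m creep '{"rows":[[0,0,0,0,0,0,25],[0,0,0,0,0,0,25],[0,0,-0.5,0,0,0,25],[0,0,-1.5,0,0,0,25],[0,0,-2.5,0,0,0,25],[0,0,-3.5,0,0,0,25],[0,0,-4.5,0,0,0,25],[0,0,-5,0,0,0,25],[0,0,-5,0,0,0,25]]}'; python3 to.py .6371 .1077 .180
```

```text
clock: 2.6
tcp_pos: [0.4263, -0.3144, 0.0551]
orientation: [3.141, 0.0, 0.002]
contact_force: [-0.4, 1.5, 5.6]
grip_width: 0.0324
gripper_force: 24.8
clock: 3.72
tcp_pos: [0.426, -0.3144, 0.1801]
orientation: [3.141, 0.0, 0.002]
contact_force: [0.1, -0.6, -1.7]
grip_width: 0.032
gripper_force: 24.9
shift [  8.448 -16.882  -0.   ] turn [ 0.006 -0.01   0.001] tcp [ 0.426  -0.3144  0.1801] w 0.032 t 3.7 F [ 0.1 -0.6 -1.7]
```

```bash
python3 -m creep '{"rows":[[0.4,-0.8,0,0,0,0,25],[1.2,-2.4,0,0,0,0,25],[2.2,-4.4,0,0,0,0,25],[3.2,-6.4,0,0,0,0,25],[4.2,-8.4,0,0,0,0,25],[5.2,-10.4,0,0,0,0,25],[6.2,-12.4,0,0,0,0,25],[7.2,-14.4,0,0,0,0,25],[8,-16,0,0,0,0,25],[8.47,-16.88,0,0,0,0,25]]}'; python3 to.py .6377 .1077 .089;python3 - <<'E'
from bench import optics
import cv2
f=optics.grab_frame("scene"); cv2.imwrite("pics/s1.png",cv2.resize(f["color"][120:350,180:460],None,fx=2,fy=2))
E
```

```text
clock: 4.97
tcp_pos: [0.637, 0.1112, 0.1775]
orientation: [-3.141, -0.006, 0.004]
contact_force: [0.2, 0.3, -1.2]
grip_width: 0.0322
gripper_force: 25.0
shift [0.034 0.144 3.541] turn [-0.006  0.016  0.025] tcp [0.637  0.1112 0.1775] w 0.0322 t 5.0 F [ 0.2  0.3 -1.2]
```

View pics/s1.png

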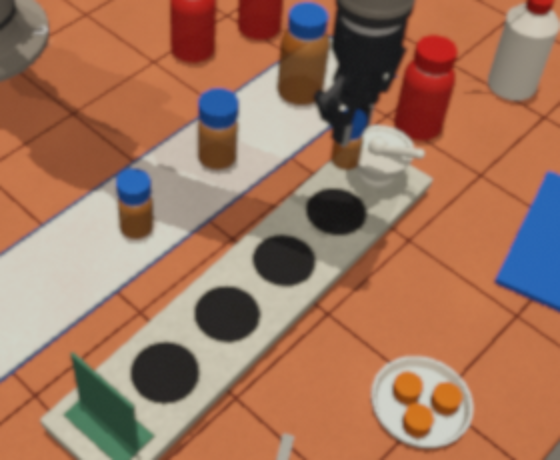

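The 25 is held upright over the pad by the mortar, at crop (345,145). I'll lower it in two steps.

```bash
python3 -m creep '{"rows":[[0,0,0,0,0,0,25],[0,0,0.5,0,0,0,25],[0,0,1,0,0,0,25],[0,0,1.5,0,0,0,25],[0,0,2,0,0,0,25],[0,0,2.5,0,0,0,25],[0,0,2.8,0,0,0,25],[0,0,3,0,0,0,25],[0,0,3,0,0,0,25],[0,0,3,0,0,0,25]]}'; python3 to.py .6377 .1077 .088
```

```text
clock: 6.28
tcp_pos: [0.6377, 0.108, 0.1047]
orientation: [-3.141, -0.0, -0.001]
contact_force: [0.0, -0.6, -0.7]
grip_width: 0.0324
gripper_force: 25.0
shift [0.001 0.012 0.669] turn [-0.001 -0.005  0.001] tcp [0.6377 0.108  0.1047] w 0.0324 t 6.3 F [ 0.  -0.6 -0.7]
```

```bash
python3 -m creep '{"rows":[[0,0,0.2,0,0,0,25],[0,0,0.4,0,0,0,25],[0,0,0.54,0,0,0,25],[0,0,0.6,0,0,0,25],[0,0,0.64,0,0,0,25],[0,0,0.67,0,0,0,25],[0,0,0.67,0,0,0,25]]}'; python3 to.py .6377 .1077 .087
```

```text
clock: 7.15
tcp_pos: [0.6374, 0.1079, 0.0876]
orientation: [3.142, 0.0, 0.0]
contact_force: [0.5, -0.5, -1.1]
grip_width: 0.0319
gripper_force: 25.0
shift [0.013 0.007 0.024] turn [ 0.    -0.001  0.001] tcp [0.6374 0.1079 0.0876] w 0.0319 t 7.2 F [ 0.5 -0.5 -1.1]
```

```bash
for i in 1 2; do python3 -m creep '{"rows":[[0,0,0.03,0,0,0,25],[0,0,0.05,0,0,0,25],[0,0,0.05,0,0,0,25]]}' | grep -E "tcp|contact"; done
```

```text
tcp_pos: [0.6378, 0.108, 0.0872]
contact_force: [-2.1, -0.1, 5.4]
tcp_pos: [0.6382, 0.108, 0.0871]
contact_force: [-3.3, -0.9, 12.1]
```

```bash
python3 -m creep '{"rows":[[0,0,-0.06,0,0,0,25],[0,0,-0.06,0,0,0,34],[0,0,-0.06,0,0,0,36],[0,0,-0.06,0,0,0,40],[0,0,-0.06,0,0,0,46],[0,0,-0.06,0,0,0,46],[0,0,-0.5,0,0,0,46],[0,0,-1.5,0,0,0,46],[0,0,-3,0,0,0,46],[0,0,-4,0,0,0,46]]}'; python3 to.py .4588 -.0749 .18
```

```text
clock: 9.15
tcp_pos: [0.6381, 0.1081, 0.1878]
orientation: [-3.141, -0.0, -0.004]
contact_force: [0.1, 0.4, 0.1]
grip_width: 0.0458
gripper_force: 0.0
shift [-7.173  7.32   0.289] turn [-0.005 -0.019  0.001] tcp [0.6381 0.1081 0.1878] w 0.0458 t 9.2 F [0.1 0.4 0.1]
```

```bash
python3 -m creep '{"rows":[[-0.4,0.4,0,0,0,0,70],[-1.2,1.2,0,0,0,0,70],[-2.3,2.3,0,0,0,0,70],[-3.4,3.5,0,0,0,0,70],[-4.5,4.6,0,0,0,0,70],[-5.6,5.7,0,0,0,0,70],[-6.5,6.6,0,0,0,0,70],[-7.17,7.32,0,0,0,0,70],[-7.17,7.32,0.5,0,0,0,70],[-7.17,7.32,0.5,0,0,0,70]]}'; python3 to.py .4588 -.0749 .070;python3 - <<'E'
from bench import optics
import cv2
f=optics.grab_frame("scene"); cv2.imwrite("pics/s2.png",cv2.resize(f["color"][120:350,180:460],None,fx=2,fy=2))
E
```

```text
clock: 10.4
tcp_pos: [0.4572, -0.0747, 0.1713]
orientation: [-3.141, -0.001, 0.003]
contact_force: [-0.1, -0.8, 1.1]
grip_width: 0.0701
gripper_force: 0.0
shift [0.071 0.009 4.052] turn [-0.003  0.016  0.003] tcp [ 0.4572 -0.0747  0.1713] w 0.0701 t 10.4 F [-0.1 -0.8  1.1]
```

View pics/s2.png

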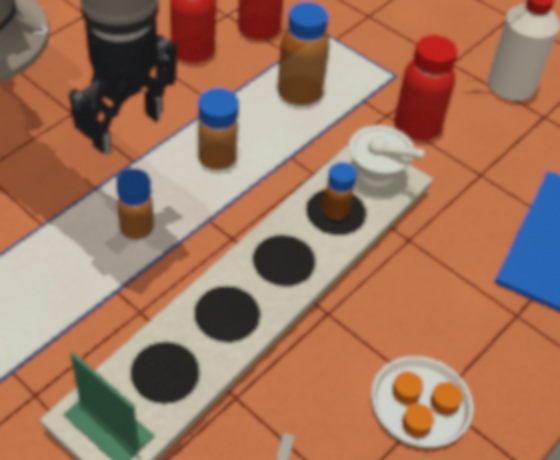

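The 25 stands centred on the pad by the mortar, at crop (340,205). The gripper is open above the 50 at (133,190).

```bash
python3 -m creep '{"rows":[[0,0,1,0,0,0,70],[0,0,2,0,0,0,70],[0,0,3,0,0,0,70],[0,0,3.7,0,0,0,70],[0,0,4.05,0,0,0,70],[0,0,4.05,0,0,0,70],[0,0,4.05,0,0,0,52],[0,0,4.05,0,0,0,35],[0,0,4.05,0,0,0,35],[0,0,4.05,0,0,0,35]]}' 25; python3 -m creep '{"rows":[[0,0,0,0,0,0,35],[0,0,0,0,0,0,35],[0,0,-0.5,0,0,0,35],[0,0,-1.5,0,0,0,35],[0,0,-2.5,0,0,0,35],[0,0,-3.5,0,0,0,35],[0,0,-4.5,0,0,0,35],[0,0,-5,0,0,0,35],[0,0,-5,0,0,0,35]]}'; python3 to.py .6428 .0027 .195
```

```text
clock: 11.7
tcp_pos: [0.4589, -0.0751, 0.0721]
orientation: [3.142, 0.0, 0.003]
contact_force: [-0.3, 0.3, 6.2]
grip_width: 0.0426
gripper_force: 25.4
clock: 12.82
tcp_pos: [0.4584, -0.0752, 0.197]
orientation: [3.141, -0.0, 0.003]
contact_force: [-0.0, 0.3, -1.1]
grip_width: 0.0423
gripper_force: 25.6
shift [ 7.374 -3.118  0.092] turn [ 0.002 -0.012 -0.   ] tcp [ 0.4584 -0.0752  0.197 ] w 0.0423 t 12.8 F [-0.   0.3 -1.1]
```

```bash
python3 -m creep '{"rows":[[0.4,-0.2,0,0,0,0,35],[1.3,-0.5,0,0,0,0,35],[2.3,-1,0,0,0,0,35],[3.4,-1.4,0,0,0,0,35],[4.5,-1.9,0,0,0,0,35],[5.6,-2.4,0,0,0,0,35],[6.6,-2.8,0,0,0,0,35],[7.2,-3.05,0,0,0,0,35],[7.37,-3.12,0,0,0,0,35],[7.37,-3.12,0,0,0,0,35]]}'; python3 -m creep '{"rows":[[0,0,0.4,0,0,0,35],[0,0,1,0,0,0,35],[0,0,1.6,0,0,0,35],[0,0,2.2,0,0,0,35],[0,0,2.7,0,0,0,35],[0,0,3,0,0,0,35],[0,0,3,0,0,0,35],[0,0,3,0,0,0,35],[0,0,3,0,0,0,35]]}'; python3 to.py .6428 .0027 .1045
```

```text
clock: 14.08
tcp_pos: [0.6418, 0.0026, 0.1958]
orientation: [3.141, -0.0, -0.002]
contact_force: [0.0, 0.0, -1.0]
grip_width: 0.0421
gripper_force: 25.6
clock: 15.2
tcp_pos: [0.6428, 0.0029, 0.122]
orientation: [-3.142, -0.0, -0.002]
contact_force: [0.3, -0.1, -0.5]
grip_width: 0.0421
gripper_force: 25.6
shift [-0.001  0.008  0.698] turn [-0.    -0.009  0.001] tcp [0.6428 0.0029 0.122 ] w 0.0421 t 15.2 F [ 0.3 -0.1 -0.5]
```

```bash
python3 -m creep '{"rows":[[0,0,0.2,0,0,0,35],[0,0,0.4,0,0,0,35],[0,0,0.54,0,0,0,35],[0,0,0.6,0,0,0,35],[0,0,0.65,0,0,0,35],[0,0,0.68,0,0,0,35],[0,0,0.7,0,0,0,35],[0,0,0.7,0,0,0,35]]}'| grep -E "tcp|contact"; python3 -m creep '{"rows":[[0,0,0.03,0,0,0,35],[0,0,0.05,0,0,0,35],[0,0,0.05,0,0,0,35]]}' | grep -E "tcp|contact"
```

```text
tcp_pos: [0.6426, 0.0029, 0.1042]
contact_force: [-0.3, 0.1, 2.2]
tcp_pos: [0.643, 0.003, 0.1042]
contact_force: [-3.1, -1.1, 10.4]
```

```bash
python3 -m creep '{"rows":[[0,0,-0.05,0,0,0,35],[0,0,-0.05,0,0,0,44],[0,0,-0.05,0,0,0,46],[0,0,-0.05,0,0,0,50],[0,0,-0.05,0,0,0,58],[0,0,-0.05,0,0,0,58],[0,0,-0.5,0,0,0,58],[0,0,-1.5,0,0,0,58],[0,0,-3,0,0,0,58],[0,0,-4,0,0,0,58]]}'; python3 to.py .4442 .0883 .19
```

```text
clock: 17.82
tcp_pos: [0.6431, 0.003, 0.2054]
orientation: [-3.141, -0.0, -0.004]
contact_force: [-0.1, -0.5, 0.8]
grip_width: 0.0579
gripper_force: 0.0
shift [-7.958 -3.414  0.594] turn [-0.002 -0.02   0.001] tcp [0.6431 0.003  0.2054] w 0.0579 t 17.8 F [-0.1 -0.5  0.8]
```

```bash
python3 -m creep '{"rows":[[-0.4,-0.2,0,0,0,0,85],[-1.3,-0.6,0,0,0,0,85],[-2.4,-1,0,0,0,0,85],[-3.6,-1.5,0,0,0,0,85],[-4.8,-2.1,0,0,0,0,85],[-6,-2.6,0.2,0,0,0,85],[-7,-3,0.4,0,0,0,85],[-7.7,-3.3,0.6,0,0,0,85],[-7.96,-3.41,0.6,0,0,0,85],[-7.96,-3.41,0.6,0,0,0,85]]}'; python3 to.py .4442 .0883 .084;python3 - <<'E'
from bench import optics
import cv2
f=optics.grab_frame("scene"); cv2.imwrite("pics/s3.png",cv2.resize(f["color"][120:350,180:460],None,fx=2,fy=2))
E
```

```text
clock: 19.08
tcp_pos: [0.4431, 0.0881, 0.1876]
orientation: [3.141, 0.001, -0.0]
contact_force: [1.4, 1.0, 0.1]
grip_width: 0.0852
gripper_force: 0.0
shift [ 0.043 -0.008  4.142] turn [0.001 0.    0.005] tcp [0.4431 0.0881 0.1876] w 0.0852 t 19.1 F [1.4 1.  0.1]
```

View pics/s3.png

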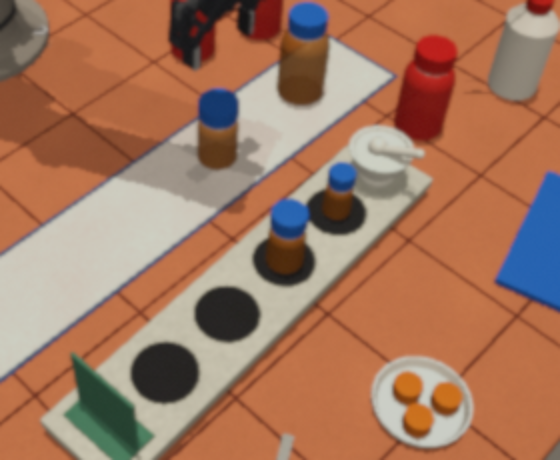

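The 50 stands on the third pad from the bookend, crop (287,250), and the 25 beside the mortar is unchanged. Next is the 100.

```bash
python3 -m creep '{"rows":[[0.02,0,1,0,0,0,85],[0.02,0,2,0,0,0,85],[0.02,0,3,0,0,0,85],[0.02,0,3.7,0,0,0,85],[0.02,0,4.14,0,0,0,85],[0.02,0,4.14,0,0,0,85],[0.02,0,4.14,0,0,0,64],[0.02,0,4.14,0,0,0,45],[0.02,0,4.14,0,0,0,45],[0.02,0,4.14,0,0,0,45]]}' 30; python3 -m creep '{"rows":[[0,0,0,0,0,0,45],[0,0,0,0,0,0,45],[0,0,-0.5,0,0,0,45],[0,0,-1.5,0,0,0,45],[0,0,-2.5,0,0,0,45],[0,0,-3.5,0,0,0,45],[0,0,-4.5,0,0,0,45],[0,0,-5,0,0,0,45],[0,0,-5,0,0,0,45]]}'; python3 to.py .6482 -.102 .209
```

```text
clock: 20.38
tcp_pos: [0.4446, 0.0883, 0.0849]
orientation: [-3.141, -0.0, -0.003]
contact_force: [-1.1, 0.5, 5.9]
grip_width: 0.0533
gripper_force: 31.1
clock: 21.5
tcp_pos: [0.4441, 0.0882, 0.2097]
orientation: [-3.141, -0.0, -0.003]
contact_force: [-0.1, -1.0, -1.1]
grip_width: 0.0533
gripper_force: 32.1
shift [8.162 7.607 0.041] turn [-0.002 -0.012  0.001] tcp [0.4441 0.0882 0.2097] w 0.0533 t 21.5 F [-0.1 -1.  -1.1]
```

```bash
python3 -m creep '{"rows":[[0.2,0.5,0,0,0,0,45],[0.5,1.6,0,0,0,0,45],[1,3,0,0,0,0,45],[1.7,4.4,0,0,0,0,45],[2.6,5.7,0,0,0,0,45],[3.8,6.7,0,0,0,0,45],[5.2,7.3,0,0,0,0,45],[6.7,7.61,0,0,0,0,45],[7.8,7.61,0,0,0,0,45],[8.16,7.61,0,0,0,0,45]]}'; python3 -m creep '{"rows":[[0,0,0,0,0,0,45],[0,0,0.4,0,0,0,45],[0,0,1,0,0,0,45],[0,0,1.6,0,0,0,45],[0,0,2.2,0,0,0,45],[0,0,2.7,0,0,0,45],[0,0,3,0,0,0,45],[0,0,3,0,0,0,45],[0,0,3,0,0,0,45],[0,0,3,0,0,0,45]]}'; python3 to.py .6482 -.102 .117
```

```text
clock: 22.75
tcp_pos: [0.6483, -0.1031, 0.2071]
orientation: [3.141, -0.001, -0.004]
contact_force: [-0.1, -0.2, -1.0]
grip_width: 0.0533
gripper_force: 32.1
clock: 24.0
tcp_pos: [0.6483, -0.1022, 0.1347]
orientation: [3.141, 0.0, 0.002]
contact_force: [-0.1, -0.0, -1.3]
grip_width: 0.0531
gripper_force: 32.1
shift [-0.004 -0.006  0.708] turn [ 0.001 -0.008  0.001] tcp [ 0.6483 -0.1022  0.1347] w 0.0531 t 24.0 F [-0.1 -0.  -1.3]
```

```bash
python3 -m creep '{"rows":[[0,0,0.2,0,0,0,45],[0,0,0.4,0,0,0,45],[0,0,0.54,0,0,0,45],[0,0,0.6,0,0,0,45],[0,0,0.65,0,0,0,45],[0,0,0.68,0,0,0,45],[0,0,0.7,0,0,0,45],[0,0,0.7,0,0,0,45]]}'| grep -E "tcp|contact"; python3 -m creep '{"rows":[[0,0,0.03,0,0,0,45],[0,0,0.05,0,0,0,45],[0,0,0.05,0,0,0,45]]}' | grep -E "tcp|contact"
```

```text
tcp_pos: [0.6482, -0.1021, 0.1171]
contact_force: [-0.7, 0.2, 3.3]
tcp_pos: [0.6486, -0.1021, 0.117]
contact_force: [-3.1, 1.5, 10.3]
```

```bash
python3 -m creep '{"rows":[[0,0,-0.05,0,0,0,45],[0,0,-0.05,0,0,0,55],[0,0,-0.05,0,0,0,57],[0,0,-0.05,0,0,0,61],[0,0,-0.05,0,0,0,68],[0,0,-0.05,0,0,0,68],[0,0,-0.5,0,0,0,68],[0,0,-1.5,0,0,0,68],[0,0,-3,0,0,0,68],[0,0,-4.2,0,0,0,68]]}'; python3 to.py .4365 .2707 .22
```

```text
clock: 26.62
tcp_pos: [0.6483, -0.1021, 0.2228]
orientation: [3.141, 0.0, 0.003]
contact_force: [1.3, -0.2, 0.2]
grip_width: 0.0677
gripper_force: 0.0
shift [ -8.471 -14.914   0.094] turn [ 0.001 -0.013  0.001] tcp [ 0.6483 -0.1021  0.2228] w 0.0677 t 26.6 F [ 1.3 -0.2  0.2]
```

```bash
python3 -m creep '{"rows":[[-0.5,-0.8,0,0,0,0,85],[-1.3,-2.3,0,0,0,0,85],[-2.3,-4.1,0,0,0,0,85],[-3.4,-5.9,0,0,0,0,85],[-4.4,-7.7,0,0,0,0,85],[-5.4,-9.5,0,0,0,0,85],[-6.4,-11.3,0,0,0,0,85],[-7.4,-13,0,0,0,0,85],[-8.2,-14.4,0,0,0,0,85],[-8.47,-14.91,0,0,0,0,85]]}'; python3 -m creep '{"rows":[[0,0,0,0,0,0,85],[0,0,0,0,0,0,85],[0,0,0,0,0,0,85]]}';python3 to.py .4365 .2707 .122;python3 - <<'E'
from bench import optics
import cv2
f=optics.grab_frame("scene"); cv2.imwrite("pics/s4.png",cv2.resize(f["color"][90:350,180:460],None,fx=2,fy=2))
E
```

```text
clock: 27.88
tcp_pos: [0.4348, 0.2731, 0.2213]
orientation: [-3.14, -0.007, -0.002]
contact_force: [-0.2, -0.4, 0.8]
grip_width: 0.0852
gripper_force: 0.0
clock: 28.25
tcp_pos: [0.437, 0.2691, 0.2202]
orientation: [3.141, -0.004, 0.0]
contact_force: [-0.8, 0.5, 0.2]
grip_width: 0.0853
gripper_force: 0.0
shift [-0.02  -0.066  3.93 ] turn [ 0.004 -0.001 -0.018] tcp [0.437  0.2691 0.2202] w 0.0853 t 28.2 F [-0.8  0.5  0.2]
```

View pics/s4.png

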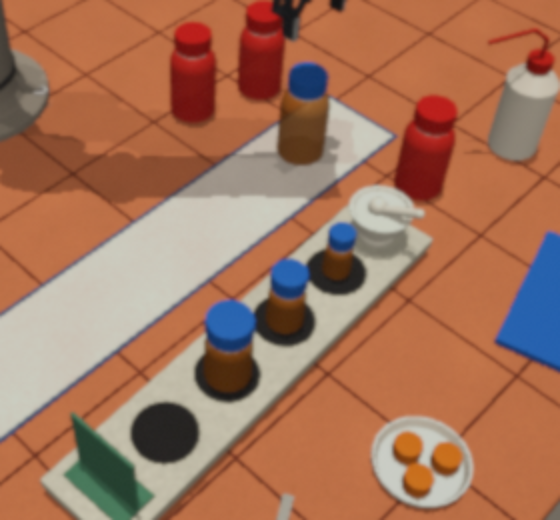

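All three smaller bottles stand on their pads: the 100 at crop (230,350), the 50 at (287,300), the 25 at (340,255). The gripper is above the 250 at (305,110).

```bash
python3 -m creep '{"rows":[[0,0,1,0,0,0,85],[0,0,2,0,0,0,85],[0,0,3,0,0,0,85],[0,0,3.6,0,0,0,85],[0,0,3.93,0,0,0,85],[0,0,3.93,0,0,0,85],[0,0,3.93,0,0,0,64],[0,0,3.93,0,0,0,45],[0,0,3.93,0,0,0,45],[0,0,3.93,0,0,0,45]]}' 40; python3 -m creep '{"rows":[[0,0,0,0,0,0,45],[0,0,0,0,0,0,45],[0,0,-0.5,0,0,0,45],[0,0,-1.5,0,0,0,45],[0,0,-2.5,0,0,0,45],[0,0,-3.5,0,0,0,45],[0,0,-4.5,0,0,0,45],[0,0,-5.5,0,0,0,45],[0,0,-5.8,0,0,0,45],[0,0,-5.8,0,0,0,45]]}'; python3 to.py .654 -.2065 .267
```

```text
clock: 29.55
tcp_pos: [0.4366, 0.2711, 0.123]
orientation: [-3.141, -0.0, -0.002]
contact_force: [-0.9, 0.1, 5.8]
grip_width: 0.0532
gripper_force: 41.8
clock: 30.8
tcp_pos: [0.4359, 0.2704, 0.267]
orientation: [3.142, 0.0, 0.0]
contact_force: [0.5, 0.7, -3.5]
grip_width: 0.0527
gripper_force: 43.1
shift [8.7210e+00 1.9079e+01 4.0000e-03] turn [ 0.    -0.001  0.001] tcp [0.4359 0.2704 0.267 ] w 0.0527 t 30.8 F [ 0.5  0.7 -3.5]
```

```bash
python3 -m creep '{"rows":[[0,0.5,0,0,0,0,45],[0.1,1.6,0,0,0,0,45],[0.2,3.1,0,0,0,0,45],[0.4,4.7,0,0,0,0,45],[0.6,6.3,0,0,0,0,45],[0.8,7.9,0,0,0,0,45],[1,9.5,0,0,0,0,45],[1.2,11.1,0,0,0,0,45],[1.5,12.7,0,0,0,0,45],[1.9,14.3,0,0,0,0,45]]}'|grep tcp; python3 -m creep '{"rows":[[0.5,1.5,0,0,0,0,45],[1.2,2.8,0,0,0,0,45],[2,3.8,0,0,0,0,45],[3,4.5,0,0,0,0,45],[4.1,4.78,0,0,0,0,45],[5.2,4.78,0,0,0,0,45],[6.2,4.78,0,0,0,0,45],[6.7,4.78,0,0,0,0,45],[6.82,4.78,0,0,0,0,45],[6.82,4.78,0,0,0,0,45]]}'|grep tcp;  python3 -m creep '{"rows":[[0,0,0,0,0,0,45],[0,0,0.4,0,0,0,45],[0,0,1.1,0,0,0,45],[0,0,1.8,0,0,0,45],[0,0,2.5,0,0,0,45],[0,0,3.2,0,0,0,45],[0,0,3.6,0,0,0,45],[0,0,3.8,0,0,0,45],[0,0,3.8,0,0,0,45],[0,0,3.8,0,0,0,45]]}'; python3 to.py .654 -.2065 .155
```

```text
tcp_pos: [0.4824, -0.0889, 0.266]
tcp_pos: [0.6532, -0.2067, 0.2668]
clock: 34.55
tcp_pos: [0.6546, -0.2065, 0.1728]
orientation: [3.141, 0.0, 0.002]
contact_force: [-0.6, 0.3, -1.6]
grip_width: 0.0529
gripper_force: 43.0
shift [-0.027 -0.001  0.713] turn [ 0.003 -0.01   0.001] tcp [ 0.6546 -0.2065  0.1728] w 0.0529 t 34.5 F [-0.6  0.3 -1.6]
```

```bash
python3 -m creep '{"rows":[[-0.02,0,0.2,0,0,0,45],[-0.02,0,0.4,0,0,0,45],[-0.02,0,0.54,0,0,0,45],[-0.02,0,0.6,0,0,0,45],[-0.02,0,0.65,0,0,0,45],[-0.02,0,0.68,0,0,0,45],[-0.02,0,0.7,0,0,0,45],[-0.02,0,0.7,0,0,0,45]]}'| grep -E "tcp|contact"; python3 -m creep '{"rows":[[0,0,0.03,0,0,0,45],[0,0,0.05,0,0,0,45],[0,0,0.05,0,0,0,45]]}' | grep -E "tcp|contact"
```

```text
tcp_pos: [0.654, -0.2063, 0.1552]
contact_force: [-1.0, 0.5, 2.0]
tcp_pos: [0.6544, -0.2064, 0.1552]
contact_force: [-3.0, 1.2, 9.2]
```

```bash
python3 -m creep '{"rows":[[0,0,-0.05,0,0,0,45],[0,0,-0.05,0,0,0,55],[0,0,-0.05,0,0,0,57],[0,0,-0.05,0,0,0,61],[0,0,-0.05,0,0,0,68],[0,0,-0.05,0,0,0,68],[0,0,-0.5,0,0,0,68],[0,0,-1.5,0,0,0,68],[0,0,-3,0,0,0,68],[0,0,-4,0,0,0,68]]}';  python3 -m creep '{"rows":[[-1,0,0,0,0,0,68],[-2.5,0,0,0,0,0,68],[-4,1,0,0,0,0,68],[-5.5,2,0,0,0,0,68],[-7,3,0,0,0,0,68],[-7.5,4,0,0,0,0,68],[-7.5,4.5,0,0,0,0,68],[-7.5,4.5,0,0,0,0,68]]}'
python3 - <<'E'
from h import *
from bench import r,optics
F={n:optics.grab_frame(n) for n in("top","scene")}
cv2.imwrite("pics/s5.png",cv2.resize(F["scene"]["color"][90:370,180:460],None,fx=2,fy=2)); cv2.imwrite("pics/t5.png",F["top"]["color"])
for b,p in{250:(.654,-.2065),100:(.6482,-.102),50:(.6428,.0027),25:(.6371,.1077)}.items():
    h,d,c=H[b]
    for n,f in F.items():
        x,e,ar=cyl(f,np.array(p),h-c+.032,h+.032,d,blobs(masks(f)[0])); print(b,n,((x-p)*1000).round(1),round(e,1),ar)
E
```

```text
clock: 37.17
tcp_pos: [0.6543, -0.2066, 0.2563]
orientation: [3.141, 0.0, 0.004]
contact_force: [0.6, -0.5, 0.2]
grip_width: 0.0682
gripper_force: 0.0
clock: 38.17
tcp_pos: [0.467, -0.3192, 0.2538]
orientation: [3.141, -0.001, 0.002]
contact_force: [-0.0, 1.3, -0.1]
grip_width: 0.068
gripper_force: 0.0
250 top [ 1.9 -1.4] 1.1 491
250 scene [0.1 0.6] 0.3 538
100 top [1.5 0.2] 0.7 453
100 scene [0.2 1.6] 0.7 465
50 top [0.3 0.4] 0.2 287
50 scene [-0.   2.2] 0.8 268
25 top [0.1 0.7] 0.3 180
25 scene [-0.8  1.9] 0.6 134
```

View pics/s5.png

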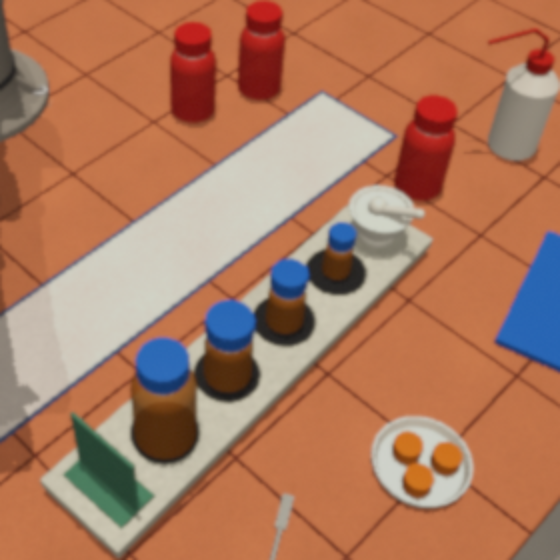

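All four bottles stand upright within about 2 mm of their pad centres, in size order from the bookend, with caps at crop (163,365), (230,325), (290,278) and (341,235). The mortar at (380,215) has not moved.

```bash
python3 -c "
from bench import r
print(r.hand_in())"
```

```text
the job is handed in; nothing more can be done
None
```

The job is handed in: the four brown bottles stand upright on their pads, within about 2 mm of centre, from the largest beside the green bookend to the smallest beside the mortar, which has not moved; it took about 38 s of the 128 s.

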